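# Bring a crate of vases down the roller lane

### The arm

A 6-joint arm with a two-finger parallel gripper is mounted at the origin on the work surface. World frame = base frame: x ahead of the robot, y to its left, z up, the work surface at z = 0. Lengths are in m, angles in degrees, forces in N, time in s.
With the tool pointing down it reaches from about 0.35 to 0.875 m from the base axis. Payload 4.2 kg.
Tool frame: the origin (TCP) lies midway between the tips of the shut fingers; the grasp point (between the pads) lies 19 mm behind it; z points along the fingers, y is the line along which they close (so a half turn about z gives the same grasp; the last joint's range is limited). The gripper opens to 87 mm and grips with 3 to 60 N. Pads are 19 mm wide; open, the fingers measure 117 mm over their backs; the gripper's body (75 mm by 190 mm) begins 51 mm behind the grasp point.
Start: joints at [78.358, 22.042, 0.453, 0, -68.411, -14.817], TCP at [0.278, 0.56, 0.223] pointing down, gripper open.
Joint ranges: [-179.83, 179.83], [-69.29, 118.12], [-61.27, 80.66], [-181.25, 117.63], [-171.15, -9.14], [-177.46, 177.46]. Speed limits (degrees/s): [159.86, 159.86, 180, 180, 180, 180].

### API

Orientations are given as a 3x3 rotation matrix whose columns are the frame's x, y, z axes.
In Python, from station import * gives the robot as it stands.
- The arm moves only by the tool move_arm, never from a script. Its argument "targets" is text: rows parted by semicolons, each of 4 numbers parted by spaces: the shift along the world's x, y, z in units of 25 mm (1.0 is 25 mm), then the turn about the world's z in units of 5 degrees (1.0 is 5 degrees). In form: tx ty tz spin; .... A call has 1 to 10 rows; each row shifts and turns the commanded pose from where the row before left it; what a row does not reach is not made up. A row lasts 1/12 s, in which the tool goes at most 41.7 mm and 7.16 degrees, less where a joint would pass 70% of its speed; a pose out of reach is approached as far as the arm can. A call is refused whole if a number of a shift passes 1 or a number of a turn 1, either way. A call with a gripper value outside its range is refused whole. "gripper" is the finger opening in mm, from 0 to 87, set as the call begins (left out, the last holds). The fingers move at their own pace and stop on an object; the grip force is fixed at half the most. Time passes only in rows, so rows that do not move let the fingers close. It gives the time, the measured TCP pose, the force, the opening and the grip force at its end, in the units of the state.
- sense(): the state, without advancing time (a new reading comes with each control period).
- capture(name): name is "scene" or "side" or "wrist"; returns a dict with "image" (400x640x3 uint8, blue, green, red), "fx", "fy", "cx", "cy" (pixels), "world_from_camera" (4x4, takes a point from camera to world coordinates); the wrist camera has in their place "hand_eye" (4x4, takes a point from camera to tool coordinates, whose origin is the TCP and whose axes are the flange's). Camera axes: x right, y up, looking along -z (the intrinsics and any distortion apply to the point x, -y, -z); pixel columns grow to the right and rows downward; lengths in m; the calibration is good to about 2 mm. A picture is of the moment at which its call begins: read the wrist's pose just before it. There is no depth.
- finish_job(): hands the job in; it is judged then, once.
The state is a dict: "time_s": time; "joints": joint angles; "joint_velocities": joint speeds; "effort": joint torques, N m; "tcp_pos": TCP position; "ee_rot": TCP orientation; "wrist_force": force on the tool from outside, world axes, zero at the start; "moment": the same for the moment, N m; "gripper_width": opening from 0.0 (shut) to 1.0 (fully open); "gripper_force": force on a finger pad.
Only numpy, scipy, OpenCV 4.12 (cv2) and the standard library are available. Lean on these libraries where they do the work, as an engineer would, in place of code of your own. Each camera call takes 0.05 s, during which the arm holds its last target. There are 200 camera calls.

### The job

Tip the hand lever fully over so that the gate folds down and the crate of bisque vases rolls by itself down the roller lane, untouched over the first half of its run. In the lower half meet it softly from the front with closed fingers, without a knock, and bring it to a standstill a few centimetres short of the end stop. Then ease it down against the end stop without a bump, both vases still standing in it, and take the hand away.

Things in the scene. Friction and masses are not known exactly. Their poses are not given: they have to be found in the camera images.
- lane: Gravity roller lane on legs: two aluminium side channels 740 mm long, 160 mm apart inside, grey plastic rollers 30 mm thick between them. Origin: on the bench under its middle. z is up, y points level along the lane, downhill; x across it, away from the lever side. It slopes 0.080 rad down towards +y. The channels stand 18 mm higher than the roller tops.
- bed_mid (a point): Point on the roller tops in the middle of the lane, 95 mm above the bench: roller tops are at 0.095 - 0.080*y (m), y from here downhill. The rollers turn freely and are spun up by the crate: let go, it rolls 150 mm in about 0.8 s, passes half its run at about 0.29 m/s and would reach the stop at about 0.34 m/s after 1.7 s (nominal; faster if heavy, slower if light, by 10 to 15 %).
- gate_line (a point): Point at roller-top height, on the lane's middle line, where the upright gate blade holds the crate's front wall at the start.
- stop_face (a point): Point at roller-top height, on the lane's middle line, on the uphill face of the fixed end stop, a bar across the lower end of the lane that rises 30 mm above the rollers and is 12 mm thick along the lane. It is 492 mm downhill of gate_line. Fingers can pass above it.
- gate (a joint): Angle of the gate (rad): 0 = blade upright, 16 mm above the rollers, crate held; 1.25 = lever fully over, blade folded below the rollers (crate free from about 0.85). Blade, cross shaft and hand lever are one piece, turning on the shaft 22 mm below the roller tops and 6 mm uphill of gate_line. It stays where it is left (friction 0.14 N m, about 0.9 N at the knob).
- lever_knob (a point): Centre of the black ball knob, 32 mm in diameter, on the hand lever, a flat steel bar reaching 160 mm from the shaft. It stands outside the lane on its -x side, 140 mm from the middle line. At joint value 0 it leans 0.20 rad uphill from the lane's normal; it swings over downhill (+y) as the value grows: a push from the uphill side opens the gate.
- crate: Grey perforated open plastic crate, 200 mm long (y, downhill along the slope), 150 mm wide (x), 110 mm high. Origin: centre of its underside, on the rollers. Its front wall is 100 mm ahead of the origin; the top rim, 12 mm high, stands out 3 mm more, so fingers hanging in front touch it 103 mm ahead. About 0.55 kg empty (hidden, 0.33 to 0.88). Loose; the channels guide it with 5 mm play each side.
- vase_a: Slim cream bisque vase, 140 mm high, 50 mm across the belly, 39 mm at the foot, about 0.13 kg, standing loose in the rear half of the crate; it sticks out 35 mm above the rim. Origin: centre of its foot; z along its axis.
- vase_b: A second vase of the same kind beside vase_a: 140 mm high, 39 mm at the foot, about 0.13 kg. Origin: centre of its foot; z along its axis.
- jar: Green glass jar with a white cap, 84 mm across, 96 mm high, on the bench beyond the lane; not part of the job. Origin: centre of its underside.
- tumbler: Cream bisque tumbler, 72 mm across, 90 mm high, on the bench beyond the lane; not part of the job. Origin: centre of its underside.

How it is judged:
By the outcome, as a careful person would: the job done as asked, in the order asked, and still so for the second after the job is handed in, with the robot touching nothing.
It also fails if it takes over 32 s, if anything falls off the work surface, if the arm or the gripper's body presses on something with over 40 N, if the wrist force passes 120 N, or if a joint passes its speed limit or range.

## Working session

There is one attempt and no reset: what is moved stays moved. The work goes in short steps, Python scripts to look and compute and a tool call to move; the robot and the scene stay as the last step left them, time stands still between calls to the robot, and variables do not carry over. Pictures are saved under pics/ and viewed, at most 10 in all, crops included, and the job is handed in when it is done.

Besides the shell and the picture viewer there is one more tool, called by a JSON object that holds its "name" and its "arguments", one argument or row to a line. move_arm: Moves the arm, as the interface text tells. Its arguments: {"type":"object","properties":{"targets":{"type":"string"},"gripper":{"type":"number"}},"required":["targets"]}

```bash
mkdir -p pics; ls; python3 - <<'E'
from station import *
import cv2,numpy as np
s=sense();print(s['time_s'],s['tcp_pos'],s['ee_rot'],s['gripper_width'])
for n in("scene","side"):
    c=capture(n);cv2.imwrite(f"pics/{n}0.png",c["image"]);print(n,c["fx"],c["fy"],c["cx"],c["cy"],np.array(c["world_from_camera"]).round(4).tolist(),[k for k in c])
E
```

```text
pics
0.0 [0.27817083 0.55900723 0.22142472] [[ 8.95180576e-01 -4.45702673e-01 -9.29065038e-04]
 [-4.45703635e-01 -8.95178255e-01 -2.03997987e-03]
 [ 7.75456646e-05  2.24023802e-03 -9.99997488e-01]] 0.996742473679072
scene 443.4564892818995 443.4564892818995 326.9049449356146 202.5474637279439 [[0.1619, -0.6205, 0.7673, 1.5758], [0.9867, 0.0884, -0.1368, -0.1737], [0.0171, 0.7792, 0.6266, 0.9737], [0.0, 0.0, 0.0, 1.0]] ['image', 'fx', 'fy', 'cx', 'cy', 'world_from_camera']
side 403.7119816309721 403.7119816309721 318.085204819387 195.52499130341656 [[0.9605, 0.1931, -0.2002, 0.4292], [-0.2782, 0.6609, -0.697, -0.6253], [-0.0023, 0.7252, 0.6886, 0.7774], [0.0, 0.0, 0.0, 1.0]] ['image', 'fx', 'fy', 'cx', 'cy', 'world_from_camera']
```

View pics/scene0.png

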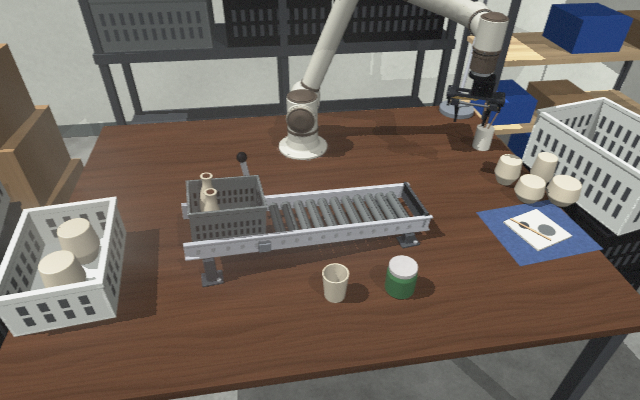

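View pics/side0.png

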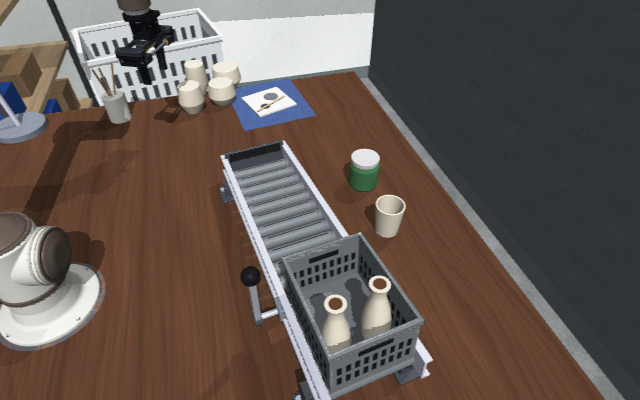

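The scene view shows the knob at about (242,157), the crate at (225,207), and the dark end stop from (407,187) to (428,216). In the side view the knob is at (251,276), the stop runs from (228,160) to (286,147), and both vases are standing. Next I'll zoom in on these details.

```bash
python3 - <<'E'
import cv2,numpy as np
a=cv2.imread('pics/scene0.png');b=cv2.imread('pics/side0.png')
z=lambda i,x,y,w,h:cv2.resize(i[y:y+h,x:x+w],None,fx=5,fy=5,interpolation=cv2.INTER_CUBIC)
top=np.hstack([z(a,370,175,80,60),z(b,215,130,80,60)])
bot=np.hstack([z(a,170,170,80,60),z(b,280,225,80,60)])
cv2.imwrite('pics/zoom.png',np.vstack([top,bot]))
for i in(a,b):
    m=(i.max(2)<45).astype(np.uint8)
    n,_,st,c=cv2.connectedComponentsWithStats(m)
    for k in range(1,n):
        if 60<st[k,4]<600: print(st[k],c[k].round(1))
    print()
E
```

```text
[470  72  33  28 503] [483.8  86.4]
[404 185  20  30 130] [413.1 200.2]

[156  47  11  23 142] [161.   58.3]
[116  51  36  34 486] [137.6  64.2]
[229 143  51  19 379] [254.3 152. ]
[ 42 232  29  54 422] [ 62.  261.4]
[309 250  29  13 113] [323.4 256. ]
[241 266  19  20 291] [250.  275.9]
[287 281  31  71 276] [302.2 318.5]
[359 339  34  17 116] [375.3 346.9]
```

View pics/zoom.png

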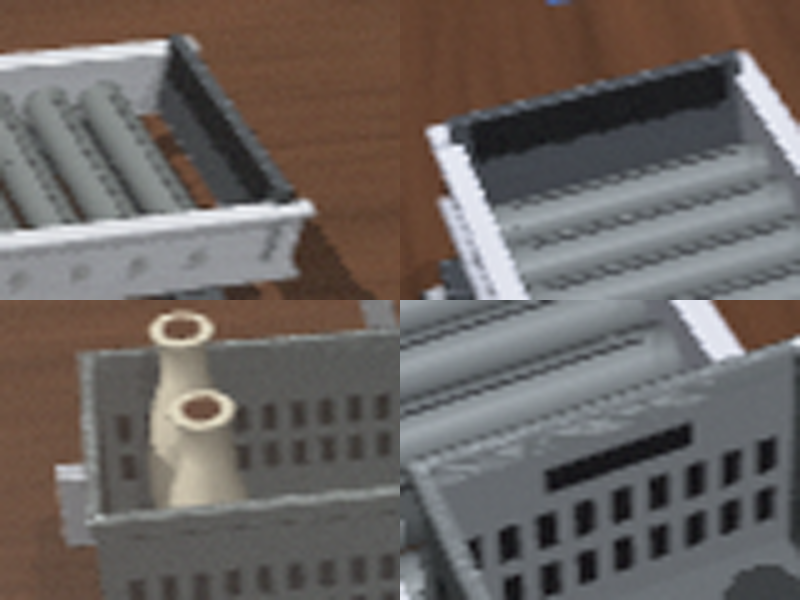

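The zoom shows the stop's uphill top edge at scene (403.4,184.4) to (423.6,214.4) and side (229.2,156) to (280.6,144). The channels' lower outer corners are at scene (410,183.4) and (432.8,216.6), and side (221,156) and (284,140.4). I still need the upper ends.

```bash
python3 - <<'E'
import cv2,numpy as np
a=cv2.imread('pics/scene0.png');b=cv2.imread('pics/side0.png')
z=lambda i,x,y,w,h:cv2.resize(i[y:y+h,x:x+w],None,fx=5,fy=5,interpolation=cv2.INTER_CUBIC)
top=np.hstack([z(a,170,195,80,60),z(a,225,140,80,60)])
bot=np.hstack([z(b,280,340,80,60),z(b,375,330,80,60)])
cv2.imwrite('pics/zoom2.png',np.vstack([top,bot]))
E
```

```text
(no output)
```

View pics/zoom2.png

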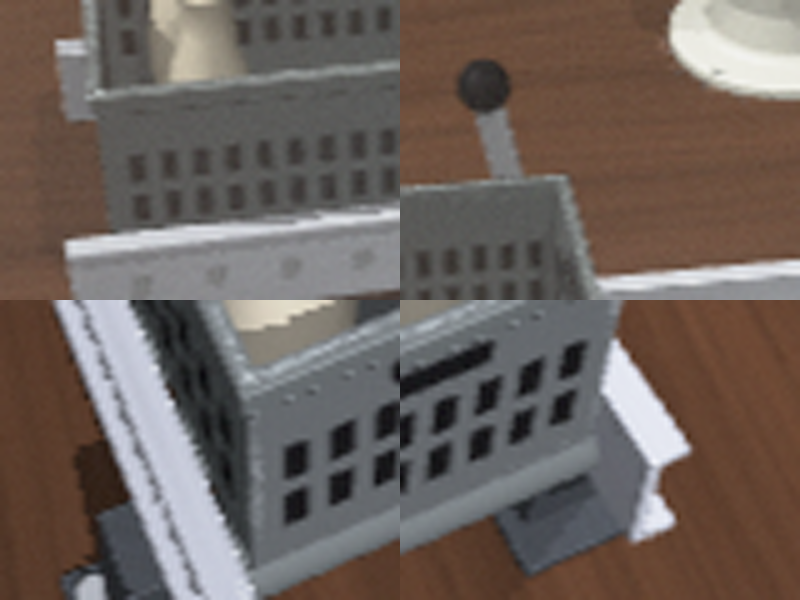

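Upper outer corner on the +x side: scene (183,243.4), side (433,359.4). On the lever side: scene (181.4,203.4). Knob: scene (241.8,156.8), side (250,275.5). Front rim corner on the lever side: scene (258.6,175.6), side (282,258).

```bash
cat > geo.py <<'E'
import numpy as np
C={'scene':(443.4565,326.905,202.547,np.array([[0.1619,-0.6205,0.7673,1.5758],[0.9867,0.0884,-0.1368,-0.1737],[0.0171,0.7792,0.6266,0.9737]])),
'side':(403.712,318.085,195.525,np.array([[0.9605,0.1931,-0.2002,0.4292],[-0.2782,0.6609,-0.697,-0.6253],[-0.0023,0.7252,0.6886,0.7774]]))}
def ray(n,p):
    f,cx,cy,T=C[n];d=T[:,:3]@np.array([(p[0]-cx)/f,-(p[1]-cy)/f,-1]);return T[:,3],d/np.linalg.norm(d)
def tri(p,q):
    a,d=ray('scene',p);b,e=ray('side',q)
    s=np.linalg.lstsq(np.c_[d,-e],b-a,rcond=None)[0]
    P,Q=a+s[0]*d,b+s[1]*e
    return (P+Q)/2,np.linalg.norm(P-Q)
def plane(n,p,z):
    a,d=ray(n,p);return a+d*(z-a[2])/d[2]
E
python3 - <<'E'
from geo import *
R={}
for k,p,q in[('knob',(241.8,156.8),(250,275.5)),('stopL',(403.4,184.4),(229.2,156)),('stopR',(423.6,214.4),(280.6,144)),('loL',(410,183.4),(221,156)),('loR',(432.8,216.6),(284,140.4)),('upR',(183,243.4),(433,359.4)),('rimFL',(258.6,175.6),(282,258)),('rimFR',(266,208),(360,234))]:
    R[k],e=tri(p,q);print(k,R[k].round(4),round(e,4))
print('upL',plane('scene',(181.4,203.4),.095+.018+.0295))
d=R['loR']-R['upR'];print(np.linalg.norm(d),np.degrees(np.arctan2(d[1],d[0])),d[2]/np.hypot(*d[:2]))
E
```

```text
knob [ 0.4292 -0.2315  0.243 ] 0.0001
stopL [0.4376 0.2885 0.0926] 0.0007
stopR [0.587  0.31   0.0854] 0.0027
loL [0.415  0.3202 0.0755] 0.0037
loR [0.6006 0.3341 0.0818] 0.0032
upR [ 0.6817 -0.3999  0.1476] 0.0033
rimFL [ 0.4888 -0.1868  0.2113] 0.0007
rimFR [ 0.6401 -0.173   0.21  ] 0.0012
upL [ 0.50126581 -0.41913666  0.1425    ]
0.7413545550983727 96.30622266371947 -0.08912984949893263
```

{"name": "move_arm", "arguments": {
  "targets": "0 0 0.8 -1;0 -0.5 0.8 -1;0.3 -1 0.8 -1;0.3 -1 0.8 -1;0.3 -1 0 -1;0.3 -1 0 -1;0.3 -1 0 -1;0.3 -1 0 -1;0.3 -1 0 -1;0.3 -1 0 -1",
  "gripper": 0
}}

```text
time_s: 0.93
tcp_pos: [0.3384, 0.3455, 0.3021]
ee_rot: [[0.23, -0.973, -0.001], [-0.973, -0.23, -0.001], [0.0, 0.001, -1.0]]
wrist_force: [0.3, -0.0, -0.1]
gripper_width: 0.327
gripper_force: 0.0
```

{"name": "move_arm", "arguments": {
  "targets": "0.3 -1 0 -1;0.3 -1 0 -0.4;0.3 -1 0 0;0.3 -1 0 0;0.3 -1 0 0;0.3 -1 0 0;0.3 -1 0 0;0.1 -1 0 0;0.1 -1 0 0;0.1 -1 0 0"
}}

```text
time_s: 1.77
tcp_pos: [0.3981, 0.0957, 0.3022]
ee_rot: [[0.114, -0.993, -0.001], [-0.993, -0.114, -0.0], [0.0, 0.001, -1.0]]
wrist_force: [-0.2, -0.4, -0.4]
gripper_width: 0.002
gripper_force: 0.0
```

{"name": "move_arm", "arguments": {
  "targets": "0.1 -1 0 0;0.1 -1 0 0;0.1 -1 0 0;0.1 -1 0 0;0.1 -1 0 0;0.1 -1 0 0;0.1 -1 0 0;0.1 -1 0 0;0.1 -1 0 0;0.1 -1 0 0"
}}

```text
time_s: 2.6
tcp_pos: [0.423, -0.1542, 0.3022]
ee_rot: [[0.114, -0.993, -0.001], [-0.993, -0.114, 0.0], [-0.0, 0.001, -1.0]]
wrist_force: [0.3, 0.4, 0.1]
gripper_width: 0.006
gripper_force: 0.0
```

{"name": "move_arm", "arguments": {
  "targets": "0.1 -1 0 0;0.1 -1 0 0;0.1 -1 0 0;0.1 -1 0 0;0.1 -0.7 0 0;0 0 -0.8 0;0 0 -0.8 0;0 0 -0.8 0;0 0 -0.2 0;0 0 0 0"
}}

```text
time_s: 3.43
tcp_pos: [0.4348, -0.2702, 0.2358]
ee_rot: [[0.114, -0.994, -0.004], [-0.994, -0.114, 0.001], [-0.002, 0.004, -1.0]]
wrist_force: [-0.8, 0.8, 0.6]
gripper_width: 0.004
gripper_force: 0.0
```

```bash
python3 - <<'E'
from station import *
import cv2
s=sense();print(s['time_s'],s['tcp_pos'],s['wrist_force'])
a=capture('scene')['image'];b=capture('side')['image']
cv2.imwrite('pics/pre.png',cv2.hconcat([cv2.resize(a[120:260,160:300],(400,400)),cv2.resize(b[200:400,180:380],(400,400))]))
E
```

```text
3.4333 [ 0.4348092  -0.2701529   0.23578101] [-0.77074295  0.76378163  0.60477049]
```

View pics/pre.png

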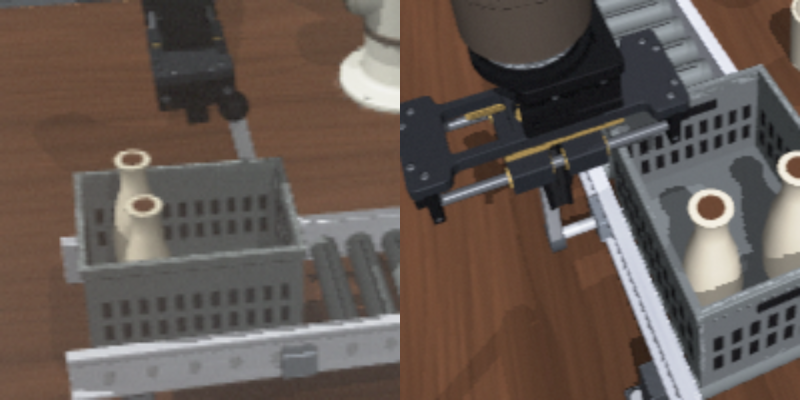

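The closed fingers hang just uphill of the knob, and the crate and vases are undisturbed. I'll make a gentle first push to calibrate the contact.

{"name": "move_arm", "arguments": {
  "targets": "-0.05 0.4 0 0;-0.05 0.4 0 0;-0.05 0.4 0 0;-0.05 0.4 0 0;-0.05 0.4 0 0;-0.03 0.4 0 0;0 0 0 0"
}}

```text
time_s: 4.12
tcp_pos: [0.4285, -0.2086, 0.2377]
ee_rot: [[0.116, -0.993, -0.0], [-0.993, -0.116, 0.001], [-0.001, -0.0, -1.0]]
wrist_force: [0.4, 0.1, 0.7]
gripper_width: 0.006
gripper_force: 0.0
```

```bash
python3 - <<'E'
from station import *
import cv2
s=sense();print(s['time_s'],s['tcp_pos'],s['wrist_force'])
a=capture('scene')['image'];b=capture('side')['image']
cv2.imwrite('pics/p2.png',cv2.hconcat([cv2.resize(a[120:260,160:300],(400,400)),cv2.resize(b[200:400,180:380],(400,400))]))
E
```

```text
4.1167 [ 0.4284638  -0.20855409  0.23765043] [0.43714008 0.08122224 0.65654297]
```

View pics/p2.png

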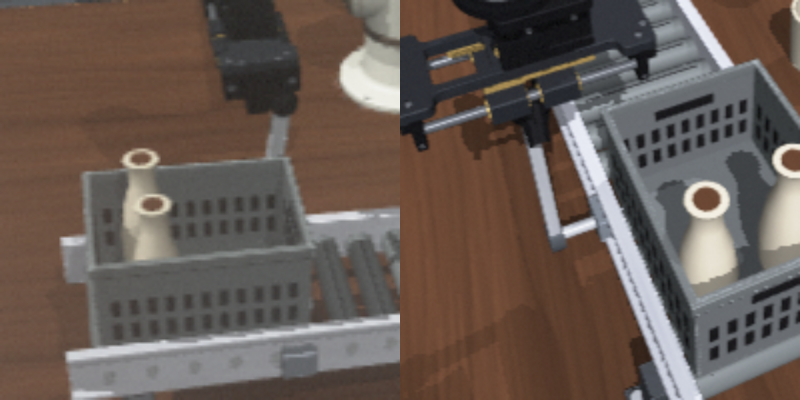

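The lever follows the finger, the crate is still held by the blade, and the vases are standing. I'll write a crate tracker based on vase template matching before releasing it.

```bash
cat > track.py <<'E'
from station import *
from geo import *
import cv2
M=np.array([.5497,-.0412]);U=np.array([-.1129,.9936]);V=np.array([.9936,.1129])
I0=cv2.imread('pics/scene0.png');X,Y,W,H=196,170,26,36   # both vase mouths/necks
def lane(p): d=np.array(p[:2])-M;return d@V,d@U
def match(img):
    r=cv2.matchTemplate(img[100:290,150:450],I0[Y:Y+H,X:X+W],cv2.TM_CCOEFF_NORMED)
    _,s,_,(i,j)=cv2.minMaxLoc(r)
    sub=lambda a,b,c:.5*(a-c)/(a-2*b+c)
    dx=sub(*r[j,i-1:i+2]) if 0<i<r.shape[1]-1 else 0
    dy=sub(*r[j-1:j+2,i]) if 0<j<r.shape[0]-1 else 0
    return i+dx+150+W/2,j+dy+100+H/2,s
def vy(img):
    u,v,s=match(img);y=-.2
    for _ in range(6): y=lane(plane('scene',(u,v),.095-.08*y+.125))[1]
    return y,s
Y0=vy(I0)[0]
def front(name=None):
    st=sense();c=capture('scene')['image']
    if name: cv2.imwrite(name,c)
    y,s=vy(c);h=lane(st['tcp_pos'])
    f=-.1495+y-Y0
    print('t %.3f front %.4f rim %.4f score %.2f | hand x %.4f y %.4f z %.4f F %s'%(st['time_s'],f,f+.012,s,*h,st['tcp_pos'][2],np.round(st['wrist_force'],1)))
E
python3 -c "
from track import *
front()"
```

```text
t 4.217 front -0.1417 rim -0.1297 score 0.97 | hand x -0.1390 y -0.1539 z 0.2376 F [ 0.6 -0.2  0.1]
```

{"name": "move_arm", "arguments": {
  "targets": "-0.08 0.65 0 0;-0.08 0.75 -0.15 0;-0.11 1 -0.45 0;-0.11 1 -0.8 0;-0.08 0.7 -0.88 0;-0.06 0.5 -0.8 0;-0.03 0.3 -0.3 0"
}}

```text
time_s: 4.85
tcp_pos: [0.4151, -0.0928, 0.1558]
ee_rot: [[0.122, -0.992, -0.004], [-0.992, -0.122, -0.015], [0.014, 0.006, -1.0]]
wrist_force: [-10.5, -42.2, 50.0]
gripper_width: 0.007
gripper_force: 32.0
```

{"name": "move_arm", "arguments": {
  "targets": "0.4 -0.1 1 0;1 1 0 0;1 1 -0.2 0;1 1 -0.4 0"
}}

```text
time_s: 5.18
tcp_pos: [0.5024, -0.015, 0.1646]
ee_rot: [[0.112, -0.994, 0.004], [-0.994, -0.112, 0.001], [-0.0, -0.004, -1.0]]
wrist_force: [1.0, 0.0, -0.3]
gripper_width: 0.004
gripper_force: 0.0
```

```bash
python3 -c "
from track import *
front('pics/r1.png')"
```

```text
t 5.183 front -0.0121 rim -0.0001 score 0.81 | hand x -0.0440 y 0.0314 z 0.1646 F [ 1.   0.  -0.3]
```

```bash
python3 -c "
import cv2
a=cv2.imread('pics/r1.png');cv2.imwrite('pics/r1c.png',cv2.resize(a[110:260,200:400],None,fx=4,fy=4,interpolation=cv2.INTER_CUBIC))
from station import *
from track import lane
s=sense();print(s['time_s'],lane(s['tcp_pos']),s['wrist_force'])"
```

```text
5.2333 (np.float64(-0.03995890355485225), np.float64(0.03434226436744874)) [4.47555425 3.15567177 0.36630925]
```

View pics/r1c.png

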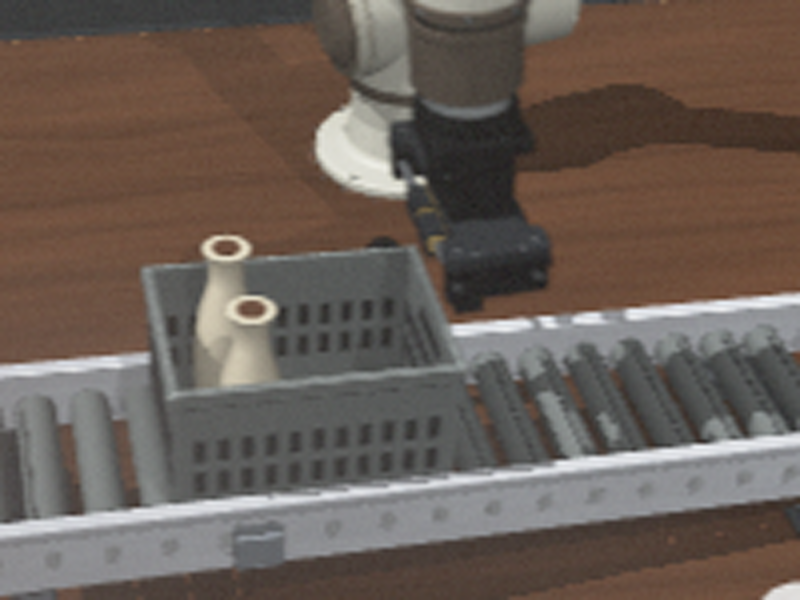

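The crate is rolling with both vases standing. Its front rim runs from (303.8,171.3) to (317,201.2), and the fingers are just ahead at about (317,186).

```bash
python3 -c "
from track import *
for p,q in[((258.6,175.6),(266,208)),((303.8,171.3),(317,201.2))]:
  for r in(p,q):
    y=-.1
    for _ in range(5): y=lane(plane('scene',r,.205-.08*y))[1]
    print(r,y,lane(plane('scene',r,.205-.08*y))[0])"
```

```text
(258.6, 175.6) -0.13818495444269413 -0.07058098092090635
(266, 208) -0.14256887878790406 0.08319780689291784
(303.8, 171.3) -0.0011103573713410286 -0.07449887235221515
(317, 201.2) 0.0005496604614928618 0.07552101980828689
```

{"name": "move_arm", "arguments": {
  "targets": "0.05 1 0 0;0.1 1 -0.1 0;0.1 1 -0.1 0;0.1 1 -0.1 0;0.1 0.9 -0.1 0;0.1 0.85 -0.1 0;0.1 0.8 -0.1 0"
}}

```text
time_s: 5.82
tcp_pos: [0.5167, 0.1494, 0.1476]
ee_rot: [[0.114, -0.994, -0.001], [-0.994, -0.114, -0.0], [0.0, 0.001, -1.0]]
wrist_force: [-0.6, 2.4, 0.0]
gripper_width: 0.001
gripper_force: 0.5
```

{"name": "move_arm", "arguments": {
  "targets": "0 0.78 0 0"
}}

```text
time_s: 5.9
tcp_pos: [0.5167, 0.1686, 0.1471]
ee_rot: [[0.113, -0.994, -0.001], [-0.994, -0.113, -0.001], [0.001, 0.001, -1.0]]
wrist_force: [0.0, 0.2, 0.1]
gripper_width: 0.001
gripper_force: 0.0
```

{"name": "move_arm", "arguments": {
  "targets": "-0.05 0.76 0 0"
}}

```text
time_s: 5.98
tcp_pos: [0.5156, 0.1876, 0.1474]
ee_rot: [[0.113, -0.994, -0.001], [-0.994, -0.113, -0.001], [0.0, 0.001, -1.0]]
wrist_force: [0.4, 1.2, -0.3]
gripper_width: 0.001
gripper_force: 0.4
```

{"name": "move_arm", "arguments": {
  "targets": "-0.08 0.7 0 0;-0.07 0.63 0 0;-0.06 0.56 0 0"
}}

```text
time_s: 6.23
tcp_pos: [0.5101, 0.2349, 0.1476]
ee_rot: [[0.114, -0.994, -0.001], [-0.994, -0.114, -0.0], [0.0, 0.001, -1.0]]
wrist_force: [-0.4, -0.3, -0.7]
gripper_width: 0.003
gripper_force: 0.0
```

{"name": "move_arm", "arguments": {
  "targets": "-0.06 0.52 0 0"
}}

```text
time_s: 6.32
tcp_pos: [0.5085, 0.2479, 0.1477]
ee_rot: [[0.114, -0.994, -0.0], [-0.994, -0.114, -0.0], [0.0, 0.0, -1.0]]
wrist_force: [-0.1, 0.9, -0.4]
gripper_width: 0.003
gripper_force: 0.0
```

{"name": "move_arm", "arguments": {
  "targets": "-0.05 0.45 0 0;-0.04 0.38 0 0"
}}

```text
time_s: 6.48
tcp_pos: [0.5062, 0.2687, 0.1479]
ee_rot: [[0.114, -0.994, -0.0], [-0.994, -0.114, -0.0], [0.0, 0.0, -1.0]]
wrist_force: [-0.2, 0.2, -0.1]
gripper_width: 0.007
gripper_force: 0.3
```

{"name": "move_arm", "arguments": {
  "targets": "-0.03 0.31 0 0;-0.03 0.24 0 0;-0.02 0.17 0 0;-0.01 0.1 0 0;0 0.05 0 0"
}}

```text
time_s: 6.9
tcp_pos: [0.5039, 0.2896, 0.1481]
ee_rot: [[0.114, -0.993, -0.0], [-0.993, -0.114, -0.0], [0.0, 0.0, -1.0]]
wrist_force: [-0.7, 0.2, -1.1]
gripper_width: 0.007
gripper_force: 0.3
```

```bash
python3 -c "
from track import *
front('pics/r2.png');front();front();front()
import cv2
a=cv2.imread('pics/r2.png');cv2.imwrite('pics/r2c.png',cv2.resize(a[130:260,260:460],None,fx=4,fy=4,interpolation=cv2.INTER_CUBIC))"
```

```text
t 6.900 front 0.3029 rim 0.3149 score 0.54 | hand x -0.0082 y 0.3339 z 0.1481 F [-0.7  0.2 -1.1]
t 6.950 front 0.3034 rim 0.3154 score 0.54 | hand x -0.0082 y 0.3339 z 0.1481 F [0.7 0.2 0.1]
t 7.000 front 0.3023 rim 0.3143 score 0.55 | hand x -0.0082 y 0.3337 z 0.1481 F [-0.2  0.6 -0.9]
t 7.050 front 0.3024 rim 0.3144 score 0.55 | hand x -0.0082 y 0.3336 z 0.1481 F [-0.7  1.5 -1.2]
```

View pics/r2c.png

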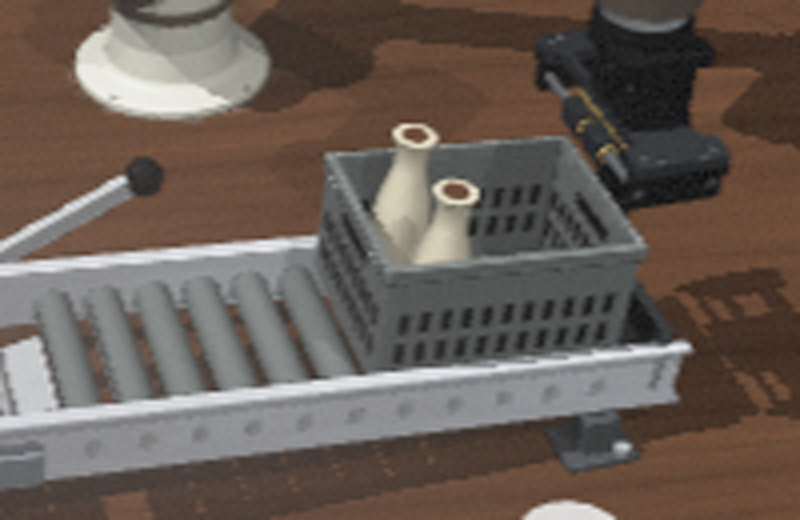

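The crate is at rest against the fingers, about 30 mm short of the stop. The lever lies fully over and both vases are standing. Now I'll ease it down slowly.

{"name": "move_arm", "arguments": {
  "targets": "0 0.03 0 0;-0.01 0.06 0 0;-0.01 0.1 0 0;-0.01 0.1 0 0;-0.01 0.1 0 0;-0.01 0.1 0 0;-0.01 0.1 0 0;-0.01 0.1 0 0;-0.01 0.08 0 0;-0.01 0.06 0 0"
}}

```text
time_s: 7.93
tcp_pos: [0.5017, 0.3106, 0.148]
ee_rot: [[0.114, -0.993, 0.0], [-0.993, -0.114, 0.0], [-0.0, -0.0, -1.0]]
wrist_force: [0.1, 0.8, -0.7]
gripper_width: 0.008
gripper_force: 0.2
```

{"name": "move_arm", "arguments": {
  "targets": "0 0.04 0 0;0 0.03 0 0;0 0.03 0 0;0 0.03 0 0;0 0.03 0 0;0 0.03 0 0;0 0.03 0 0;0 0.03 0 0;0 0.03 0 0;0 0.03 0 0"
}}

```text
time_s: 8.77
tcp_pos: [0.5017, 0.3181, 0.148]
ee_rot: [[0.114, -0.993, 0.0], [-0.993, -0.114, -0.0], [0.0, 0.0, -1.0]]
wrist_force: [-0.6, 0.3, -0.6]
gripper_width: 0.004
gripper_force: 0.2
```

```bash
python3 -c "
from track import *
front()"
```

```text
t 8.767 front 0.3306 rim 0.3426 score 0.52 | hand x -0.0071 y 0.3624 z 0.1480 F [-0.6  0.3 -0.6]
```

{"name": "move_arm", "arguments": {
  "targets": "0 0.03 0 0;0 0.03 0 0;0 0.03 0 0;0 0.03 0 0;0 0.03 0 0;0 0.03 0 0;0 0.03 0 0;0 0.03 0 0;0 0.03 0 0;0 0.03 0 0"
}}

```text
time_s: 9.65
tcp_pos: [0.5017, 0.3256, 0.148]
ee_rot: [[0.114, -0.993, -0.0], [-0.993, -0.114, -0.0], [0.0, 0.0, -1.0]]
wrist_force: [-0.2, -0.4, -0.4]
gripper_width: 0.007
gripper_force: 0.0
```

```bash
python3 -c "
from track import *
front()"
```

```text
t 9.650 front 0.3319 rim 0.3439 score 0.51 | hand x -0.0063 y 0.3699 z 0.1480 F [-0.2 -0.4 -0.4]
```

{"name": "move_arm", "arguments": {
  "targets": "0 0.03 0 0;0 0.03 0 0;0 0.03 0 0;0 0.03 0 0;0 0.03 0 0;0 0.03 0 0;0 0.03 0 0;0 0.03 0 0;0 0.03 0 0;0 0.03 0 0"
}}

```text
time_s: 10.53
tcp_pos: [0.5017, 0.3331, 0.148]
ee_rot: [[0.114, -0.993, -0.0], [-0.993, -0.114, 0.0], [-0.0, 0.0, -1.0]]
wrist_force: [-0.1, -0.3, 0.8]
gripper_width: 0.001
gripper_force: 0.0
```

```bash
python3 -c "
from track import *
front('pics/r3.png')
b=capture('side')['image'];a=cv2.imread('pics/r3.png')
cv2.imwrite('pics/r3c.png',cv2.hconcat([cv2.resize(a[140:240,330:450],(400,333)),cv2.resize(b[80:180,190:310],(400,333))]))"
```

```text
t 10.533 front 0.3318 rim 0.3438 score 0.51 | hand x -0.0054 y 0.3773 z 0.1480 F [-0.1 -0.3  0.8]
```

View pics/r3c.png

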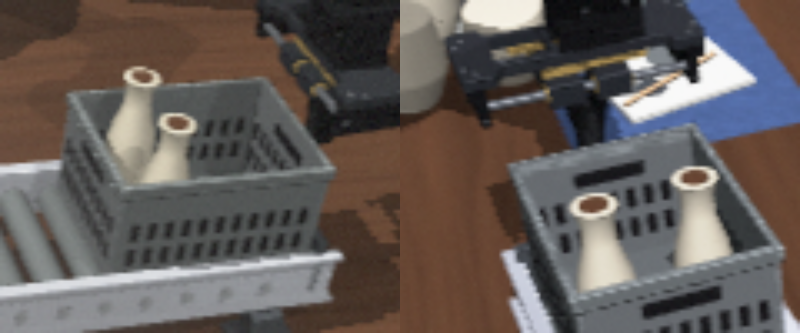

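The crate came to rest against the stop: its front has stayed put while the hand moved on 12 mm. Both vases are standing. I'll take the hand away now.

{"name": "move_arm", "arguments": {
  "targets": "0 0.5 0 0;0 1 0.3 0;0 1 0.8 0;0 1 1 0;0 0.5 1 0;0 0 1 0;0 0 0.5 0;0 0 0 0;0 0 0 0"
}}

```text
time_s: 11.38
tcp_pos: [0.5015, 0.4338, 0.2632]
ee_rot: [[0.114, -0.993, 0.0], [-0.993, -0.114, 0.001], [-0.001, -0.0, -1.0]]
wrist_force: [0.4, -0.4, 0.1]
gripper_width: 0.006
gripper_force: 0.0
```

```bash
python3 -c "
from track import *
front('pics/end.png')"
```

```text
t 11.383 front 0.3319 rim 0.3439 score 0.51 | hand x 0.0057 y 0.4774 z 0.2632 F [ 0.4 -0.4  0.1]
```

View pics/end.png

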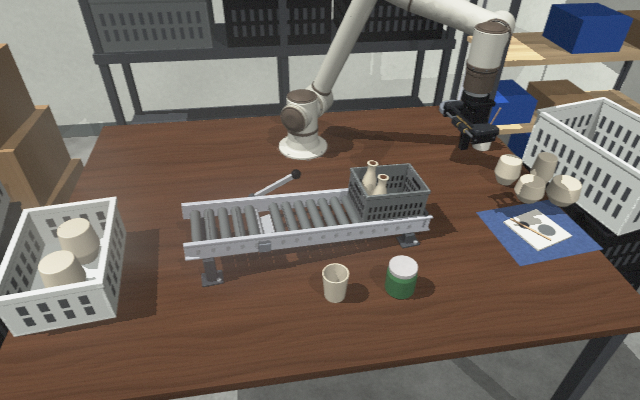

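The final view shows the crate at the stop at about (390,193), both vases upright, the lever fully over at (295,174), and the hand clear.

```bash
python3 -c "
from station import *
print(finish_job())"
```

```text
the job is handed in; nothing more can be done
None
```

The job is handed in at about 11.4 s: the lever is fully over, the crate was slowed by the closed fingers in the lower half and held about 30 mm short of the stop, then eased against it with both vases standing and the hand clear. The exact moment and softness of first contact were judged from small wrist forces (about 2 N at most), not seen.

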